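# Mark a weight slug with one stroke of a hand-wheel press

### The arm

A 6-joint arm with a two-finger parallel gripper is mounted at the origin on the work surface; the furniture and walls round the work are solid. World frame = base frame: x ahead of the robot, y to its left, z up, the work surface at z = 0. Lengths are in mm, angles in rad, forces in N, time in s.
With the tool pointing down it reaches from about 300 to 775 mm from the base axis. Payload 14.6 kg.
Tool frame: the origin (TCP) lies between the finger pads; the fingertips stand 8 mm ahead of it and the grasp point (between the pads) lies 11 mm behind it; z points along the fingers, y is the direction in which the jaws open and shut (so a half turn about z gives the same grasp; the last joint's range is limited). The gripper opens to 94 mm and grips with 3 to 60 N. Pads are 16 mm wide; open, the fingers measure 119 mm over their backs; the gripper's body (75 mm by 177 mm) begins 78 mm behind the grasp point.
Start: joints at [-1.215, 0.3, 1.521, -0, 1.321, -0.067], TCP at [225.666, -501.562, 213.446] pointing down, gripper open.
Joint ranges: [-3.03, 3.03], [-0.79, 2.21], [0.23, 2.52], [-1.04, 4.18], [0, 3.07], [-2.55, 2.55]. Speed limits (rad/s): [2.22, 2.22, 2.57, 3.14, 3.14, 3.14].

### API

Orientations are given as [roll, pitch, yaw] about the fixed x, y, z axes, in that order (R = Rz(yaw) Ry(pitch) Rx(roll)).
In Python, from cell import manip, cams, models gives the robot as it stands. The module is installed in compiled form; this text tells all that it offers.
- The arm moves only by the shell command python3 -m pendant 'ROWS' [OPENING] [FORCE]. ROWS is JSON, a list that holds one entry, the list of rows, each a list of 4 numbers: the shift along the tool's x, y, z in cm, then the turn about the tool's z in rad. In form: [[[x, y, z, roll], ...]]. A call has 1 to 5 rows; each row is the pose to reach, as a shift and turn from the pose commanded when the call began, along the tool's axes at that moment; what a row does not reach only later rows make up. A row lasts 1/10 s, in which the tool goes at most 50 mm and 8.59 degrees, less where a joint would pass 70% of its speed; a pose out of reach is approached as far as the arm can. A call with a gripper value outside its range is refused whole. OPENING is the opening, from -1 (shut) to 1 (fully open), so that 0 is half open, set as the call begins (- or left out, the last holds). The fingers move at their own pace and stop on an object; FORCE is the grip in N (left out, the last holds). Time passes only in rows, so rows that repeat a pose let the fingers close. It gives the time, the measured TCP pose, the force and the opening at its end, in the units of the state.
- manip.read_state(): the state, without advancing time (a new reading comes with each control period).
- cams.camera(name): name is "side" or "top"; returns a dict with "frame" (384x512x3 uint8, red, green, blue), "K" (3x3 intrinsics, pixels), "pose" (4x4, takes a point from camera to world coordinates). Camera axes: x right, y down, z forward; pixel columns grow to the right and rows downward; lengths in mm; the calibration is good to about 2 mm. A picture is of the moment at which its call begins. There is no depth.
- manip.sign_off(): hands the job in, once; it reports no verdict.
Trained networks look in the newest picture that a camera, given by its name, has taken for a name from the list of things; names that differ only in an ending like _2 or _b are one class to them, and where a whole thing is asked for, a point or a joint stands for the part that bears it (a point fixed in the world has none). Each returns a list of dicts, best first, with "score" (0 to 1); they miss things now and then, are a little off and sometimes report something else, mostly with a low value. They report only what shows in the picture. A call takes as long as a camera call.
- models.regions_of(camera, name): "pixels" (384x512 bool, what is visible of it) and "point" ([column, row] in pixels, amid what is visible of it).
The state is a dict: "clock": time; "joints": joint angles; "qd": joint speeds; "effort": joint torques, N m; "eef_pos": TCP position; "eef_rot": TCP orientation; "wrist_force": force on the tool from outside, world axes, zero at the start; "moment": the same for the moment, N m; "finger_gap": finger opening in mm.
Only numpy, scipy, OpenCV 4.12 (cv2) and the standard library are available. Lean on these libraries where they do the work, as an engineer would, in place of code of your own. Each camera call takes 0.05 s, during which the arm holds its last target.

### The job

Push the steel slug along its channel in the marking press until it sits against the end stop, then turn the flywheel clockwise (seen from above) by its crank grip through its one full revolution, until you feel it come up against its dead stop and the punch's stroke is complete. Do not force the crank, neither against the stop nor on the way, let go of everything at the end, and leave the other things on the table where they are.

Things in the scene. Friction and masses are not known exactly. Their poses are not given: they have to be found in the camera images.
- press: Fixed hand marking press: grey base plate 165 mm (its x) by 300 mm (its y), 18 mm thick. Origin: centre of the plate's underside, on the table, z up. Flywheel on a round post on the +y half, centred at y = +85 mm; slug channel along x at y = -85 mm, entered from -x. Between them a grey ram guide block, top 54 mm above the table, x -7 to +37, y -33 to +31 mm.
- channel (a point): A point of the channel's floor, x = -80, y = -85, z = 18 mm from the press's origin, axes as the press: the open end towards the robot. From here two steel rails, 27 mm apart and 10 mm high, run 125 mm in +x to the end stop (30 mm high block, its face at x = +40 mm from the press's origin). Beside it on the -y side an anvil, 30 mm high, from x = -2 to +44 mm. Open above.
- slug_center (a point): Centre of the loose plain steel slug: a block 50 mm (its x, along the channel) by 24 mm (y) by 30 mm high, 0.19 to 0.38 kg. It starts lying between the rails, 45 to 70 mm short of home. Its top 20 mm stand above the rails: push it there, on its -x end face (25 mm from its centre), in +x of the press; it slides with some 1 to 3 N.
- slug_home (a point): Where the slug's centre lies when the slug sits against the end stop (fixed to the press, axes as the press): x = +15, y = -85, z = 33 mm from the press's origin. The sprung punch on the ram starts some 4 mm clear of the slug's +y side, meets it in mid-stroke and presses it with about 6 N against the anvil at the stroke's end.
- wheel_axis (a point): Point on the flywheel's upright axis at rim height, 94 mm above the table. Steel wheel 152 mm across. Turns clockwise from above, between two internal dead stops exactly one revolution (6.283 rad) apart. Starts 0.15 to 0.70 rad past the first stop, how far is not shown: the second must be felt. Takes about 4 N at the grip; stays where it is left.
- grip_center (a point): Centre of the upright black cylindrical crank grip on the wheel, 24 mm across, 45 mm high (105 to 150 mm above the table; this point at 127 mm), 58 mm from the wheel axis, starting at any angle. It spins freely on its own pin, so a gripper that does not turn can carry it round the circle. Below it the crank arm, whose top is 104 mm above the table.
- crank (a joint): Winding of the overload spring between crank arm and wheel, rad: 0 at rest, positive when the grip is pushed clockwise. 16 N m/rad: 0.01 rad is about 2.8 N at the grip, and 1 mm of grip travel against the dead stop adds about 4.8 N. About 0.015 while turning steadily; beyond 0.10 either way (28 N at the grip) the press is being forced.
- ram (a joint): Stroke of the ram, m: it slides out in -y of the press towards the slug, evenly with the wheel: 0 with the wheel at its first stop, 0.004 at half a revolution, 0.008 at the second stop (stroke complete). Its travel is too short to tell by reading it whether the stop is reached.
- caliper: Bystander: digital caliper lying flat, 239 mm long, loose; origin under its centre. To be left alone.
- screwdriver: Bystander: screwdriver lying flat, 200 mm long, loose; origin under its centre. To be left alone.
- dot_roll: Bystander: roll of dots standing flat, 70 mm across, 22 mm high, loose; origin under its centre. To be left alone.
- tape_roll: Bystander: roll of packing tape lying flat, 72 mm across, 18 mm high, loose; origin under its centre. To be left alone.
- wash_bottle: Bystander: white wash bottle, 178 mm tall, loose; origin under its centre. To be left alone.
- iron: Bystander: bright iron club head standing on its sole, 105 mm long, 76 mm high, loose; origin under its centre. To be left alone.

How it is judged:
By the outcome, as a careful person would: the job done as asked, in the order asked, and still so for the second after the job is handed in, with the robot touching nothing.
It also fails if it takes over 72 s, if anything falls off the work surface, if the arm or the gripper's body presses on something with over 40 N, if the wrist force passes 120 N, or if a joint passes its speed limit or range.

## Working session

There is one attempt and no reset: what is moved stays moved. The work goes in short steps, Python scripts to look and compute and a shell command to move; the robot and the scene stay as the last step left them, time stands still between calls to the robot, and variables do not carry over. Pictures are saved under pics/ and viewed, and the job is handed in when it is done.

```bash
mkdir -p pics
python3 - <<'E'
from cell import manip,cams,models
import cv2
print(manip.read_state())
for n in("side","top"):
    c=cams.camera(n);cv2.imwrite(f"pics/{n}0.png",cv2.cvtColor(c["frame"],cv2.COLOR_RGB2BGR))
    print(n,c["K"].tolist(),c["pose"].round(3).tolist())
    for t in["press","slug_center","wheel_axis","grip_center","channel","wash_bottle","iron"]:
        for r in models.regions_of(n,t)[:2]: print(n,t,round(r["score"],2),r["point"],r["pixels"].sum())
E
```

```text
{'clock': 0.0, 'joints': array([-1.21460455e+00,  3.00462786e-01,  1.52159177e+00,  1.43144085e-05,
        1.32070568e+00, -6.65954383e-02]), 'qd': array([-5.69227634e-04, -1.41170270e-03, -1.40226455e-03,  1.29953923e-03,
        2.75725830e-04,  2.16333516e-05]), 'effort': array([-3.07143000e-04, -5.31807518e+01, -3.52734876e+01,  7.08905468e-02,
        2.45118613e-02, -8.67031895e-05]), 'eef_pos': array([ 225.57936275, -501.32680645,  212.88636955]), 'eef_rot': array([-3.14042859e+00, -9.15319286e-05,  4.22783610e-01]), 'wrist_force': array([ 0.46838524, -0.21922504,  0.08380564]), 'moment': array([-0.00817616,  0.00180165, -0.03933482]), 'finger_gap': 93.9026383336486}
side [[379.2255651221025, 0.0, 255.6901604082346], [0.0, 379.2255651221025, 196.35872370547193], [0.0, 0.0, 1.0]] [[0.871, -0.207, 0.445, -135.178], [-0.491, -0.338, 0.803, -1175.643], [-0.016, -0.918, -0.396, 634.125], [0.0, 0.0, 0.0, 1.0]]
side press 0.67 [288.1, 213.2] 1096
side wheel_axis 0.57 [291.4, 209.9] 1151
side channel 0.95 [294.6, 214.7] 1154
side channel 0.64 [222.5, 202.7] 50
side wash_bottle 0.54 [195.4, 175.9] 313
side wash_bottle 0.36 [292.1, 211.7] 1044
side iron 0.71 [310.6, 245.5] 427
top [[437.4563309052159, 0.0, 258.65752653357436], [0.0, 437.4563309052159, 188.0927640942827], [0.0, 0.0, 1.0]] [[-0.006, -0.988, 0.155, 284.187], [-1.0, 0.006, -0.003, -70.619], [0.002, -0.155, -0.988, 1344.803], [0.0, 0.0, 0.0, 1.0]]
top press 0.8 [272.9, 152.6] 3206
top press 0.3 [360.2, 191.9] 381
top slug_center 0.46 [292.7, 160.8] 139
top wheel_axis 0.67 [270.0, 153.5] 2843
top grip_center 0.69 [276.0, 152.9] 2938
top grip_center 0.52 [244.9, 171.1] 193
top channel 0.73 [276.0, 156.0] 2844
top channel 0.3 [361.4, 193.6] 388
top wash_bottle 0.62 [131.6, 218.9] 432
top iron 0.95 [362.5, 192.9] 417
```

Run:
```python
import cv2
a=cv2.imread("pics/top0.png");cv2.imwrite("pics/top0c.png",cv2.resize(a[90:220,190:360],None,fx=4.5,fy=4.5,interpolation=cv2.INTER_CUBIC))
a=cv2.imread("pics/side0.png");cv2.imwrite("pics/side0c.png",cv2.resize(a[150:270,200:370],None,fx=4.5,fy=4.5,interpolation=cv2.INTER_CUBIC))
```

```text
(no output)
```

View pics/top0.png

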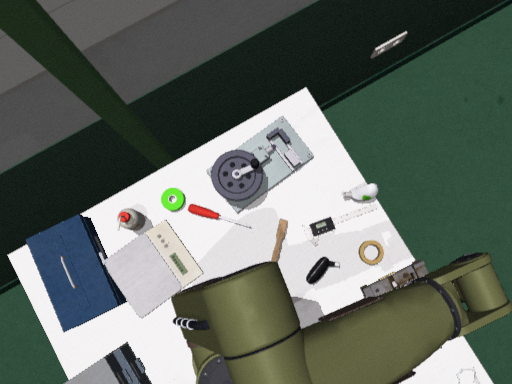

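View pics/side0.png

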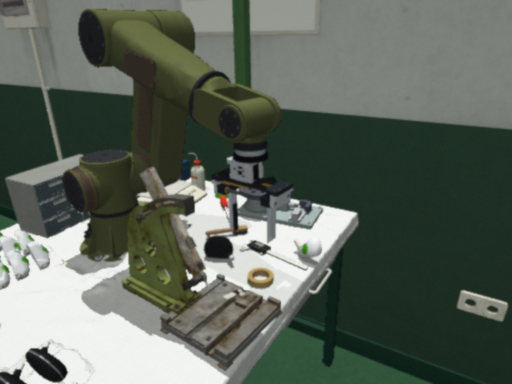

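```bash
sleep 0.1
```

```text
(no output)
```

View pics/top0c.png

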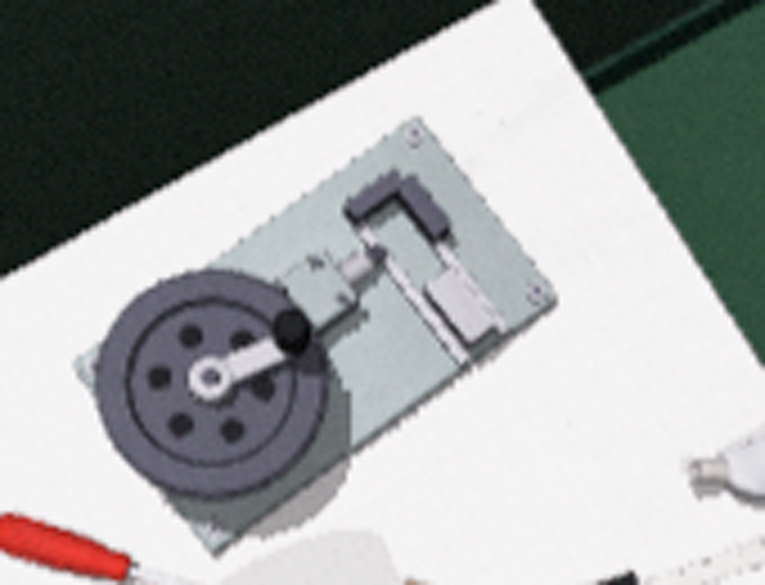

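View pics/side0c.png

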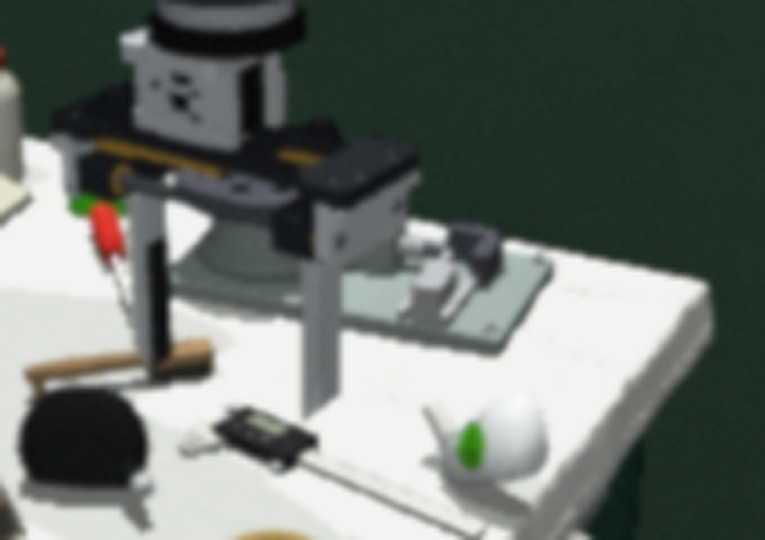

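The top picture shows the press with its plate corners at crop pixels (415,117), (557,298), (217,553) and (78,360). The wheel hub is near (212,378), the grip near (292,332), and the slug near (467,300). I'll fit the press pose to the corners.

```bash
cat > h.py <<'E'
import numpy as np
from cell import manip,cams,models
Kt=None
def proj(c,P):
    T=np.linalg.inv(c["pose"]);p=(np.atleast_2d(P)@T[:3,:3].T)+T[:3,3];q=p@c["K"].T;return q[:,:2]/q[:,2:]
def ray(c,px,z):
    d=c["pose"][:3,:3]@np.linalg.inv(c["K"])@np.array([px[0],px[1],1.]);o=c["pose"][:3,3];return o+d*(z-o[2])/d[2]
def press(p,L):
    L=np.atleast_2d(L);c,s=np.cos(p[2]),np.sin(p[2]);return np.c_[p[0]+c*L[:,0]-s*L[:,1],p[1]+s*L[:,0]+c*L[:,1],L[:,2]]
E
python3 - <<'E'
from h import *
from scipy.optimize import least_squares
import cv2
c=cams.camera("top")
crop=np.array([[415,117],[557,298],[217,553],[78,360]])
px=crop/4.5+[190,90]-[.4,.4]
L=[[82.5,-150,18],[-82.5,-150,18],[-82.5,150,18],[82.5,150,18]]
f=lambda q:(proj(c,press([q[0]*1000,q[1]*1000,q[2]],L))-px).ravel()
r=least_squares(f,[.6,0,.6]);p=np.array([r.x[0]*1000,r.x[1]*1000,r.x[2]]);print(p,r.fun.round(2))
np.save("p.npy",p)
print("wheel",press(p,[0,85,94]),"home",press(p,[15,-85,33]),"chan",press(p,[-80,-85,18]))
g=ray(c,np.array([292,332])/4.5+[190,90],140);w=press(p,[0,85,0])[0];print("grip",g,g-w,np.hypot(*(g-w)[:2]))
s=ray(c,np.array([467,298])/4.5+[190,90],43);d=s-press(p,[0,0,0])[0];C,S=np.cos(p[2]),np.sin(p[2]);print("slug local",s,C*d[0]+S*d[1],-S*d[0]+C*d[1])
im=cv2.cvtColor(c["frame"],cv2.COLOR_RGB2BGR)
im=cv2.resize(im[90:220,190:360],None,fx=4.5,fy=4.5,interpolation=cv2.INTER_CUBIC)
def dr(Ls,col,cl=True):
    q=((proj(c,press(p,Ls))-[190,90]+.4)*4.5).astype(int);cv2.polylines(im,[q.reshape(-1,1,2)],cl,col,1)
dr(L,(0,0,255));t=np.linspace(0,6.28,60)
dr(np.c_[76*np.cos(t),85+76*np.sin(t),94+0*t],(0,255,0))
dr(np.c_[58*np.cos(t),85+58*np.sin(t),127+0*t],(0,255,255))
dr([[-7,-33,54],[37,-33,54],[37,31,54],[-7,31,54]],(255,0,0))
dr([[-10,-97,48],[40,-97,48],[40,-73,48],[-10,-73,48]],(255,0,255))
cv2.imwrite("pics/ov.png",im)
E
```

```text
[571.29570713 -80.06704628   0.63646462] [ 0.84 -1.1   1.46 -0.41 -0.74  0.56 -1.53  0.81]
wheel [[520.77544708 -11.70987164  94.        ]] home [[ 633.878998   -139.50888091   33.        ]] chan [[ 557.47980282 -195.97270096   18.        ]]
grip [542.4295371  -64.00861944 140.        ] [ 21.65409002 -52.2987478  140.        ] 56.604404739408245
slug local [ 586.08393415 -182.09723214   43.        ] -48.74953065495732 -90.8423565581964
```

View pics/ov.png

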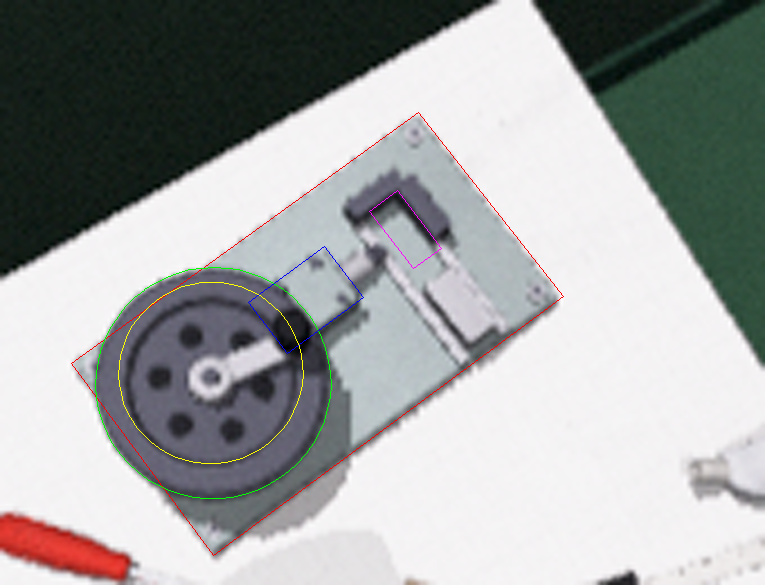

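Run:
```python
import cv2
a=cv2.imread("pics/top0.png")
cv2.imwrite("pics/z1.png",cv2.resize(a[112:172,248:318],None,fx=10,fy=10,interpolation=cv2.INTER_NEAREST))
cv2.imwrite("pics/z2.png",cv2.resize(a[145:215,203:278],None,fx=8,fy=8,interpolation=cv2.INTER_NEAREST))
```

```text
(no output)
```

View pics/z1.png

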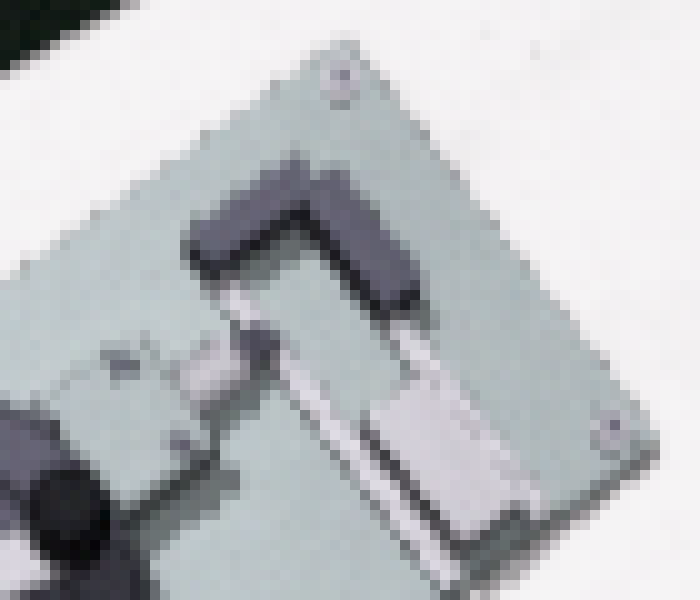

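View pics/z2.png

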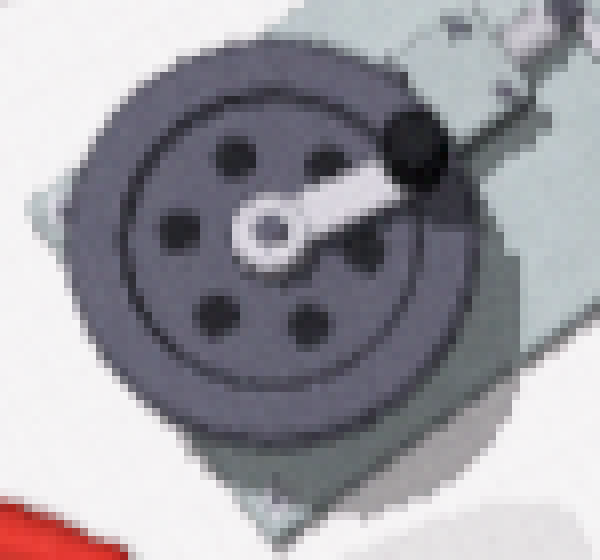

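```bash
cat > fit.py <<'E'
from h import *
from scipy.optimize import least_squares
import cv2
c=cams.camera("top")
A=lambda u,v:(248+u/10-.5,112+v/10-.5)
B=lambda u,v:(203+u/8-.5,145+v/8-.5)
F=[((82.5,-150,18),A(345,38)),((-82.5,-150,18),A(658,437)),((-82.5,150,18),B(275,537)),((82.5,150,18),B(28,207)),
((0,85,94),B(273,241)),((-7,-33,54),A(207,455)),((37,-33,54),A(145,338)),((40,-98.5,48),A(300,205))]
L=np.array([a for a,b in F]);px=np.array([b for a,b in F])
for sh in(0,1):
    f=lambda q:np.r_[(proj(c,press([q[0]*1000,q[1]*1000,q[2]],L))+sh*q[3:5]-px).ravel(),q[3:5]*.3]
    r=least_squares(f,[.57,-.08,.63,0,0],loss="soft_l1",f_scale=.5);p=np.array([r.x[0]*1000,r.x[1]*1000,r.x[2]]);print(p,r.x[3:]);print(r.fun[:-2].reshape(-1,2).round(2).tolist())
    if sh==0: np.save("p.npy",p)
    q=proj(c,press(p,[0,85,94]))
    for n,z,xy in(("slug",48,A(446,458)),("grip",150,B(417,140)),("grip",127,B(417,155))):
        s=ray(c,np.array(xy)-sh*r.x[3:],z);d=s-press(p,[0,0,0])[0];C,S=np.cos(p[2]),np.sin(p[2]);l=np.array([C*d[0]+S*d[1],-S*d[0]+C*d[1]]);print(n,s.round(1),l.round(1),np.hypot(l[0],l[1]-85).round(1))
E
python3 fit.py
```

```text
[570.53046818 -78.48012981   0.63754248] [0. 0.]
[[0.11, -0.59], [1.02, 0.4], [-0.26, 1.7], [-1.1, 0.34], [-0.11, 0.15], [1.75, -0.98], [-0.79, -0.61], [0.2, -0.05]]
slug [ 581.6 -176.5   48. ] [-49.5 -85.4] 177.4
grip [545.4 -63.4 150. ] [-11.2  27.1] 58.9
grip [544.9 -63.2 127. ] [-11.5  27.5] 58.6
[572.25103325 -78.83917133   0.63756642] [-0.11478639  0.55411381]
[[0.1, -0.56], [1.01, 0.41], [-0.25, 1.69], [-1.09, 0.35], [-0.1, 0.12], [1.75, -0.98], [-0.79, -0.61], [0.2, -0.04]]
slug [ 583.3 -176.9   48. ] [-49.5 -85.4] 177.4
grip [546.9 -63.7 150. ] [-11.3  27.3] 58.8
grip [546.5 -63.5 127. ] [-11.5  27.6] 58.5
```

```bash
cat >> h.py <<'E'
from scipy.spatial.transform import Rotation as Ro
P=np.array([570.5,-78.5,.6375])
def loc(w):
    C,S=np.cos(P[2]),np.sin(P[2]);d=np.array(w)[:2]-P[:2];return np.array([C*d[0]+S*d[1],-S*d[0]+C*d[1]])
def to(target,yaw=None,st=None):
    st=st or manip.read_state();R=Ro.from_euler("xyz",st["eef_rot"]).as_matrix()
    d=R.T@(np.array(target)-st["eef_pos"])/10
    return d.round(2),None if yaw is None else round(float(st["eef_rot"][2]-yaw),3)
def wl(x,y,z): return press(P,[x,y,z])[0]
E
python3 - <<'E'
from h import *
print(wl(-105,-85,110),to(wl(-105,-85,110),P[2]+np.pi/2))
E
```

```text
[ 536.71445368 -209.29960573  110.        ] (array([ 40.36, -13.89,  10.35]), -1.786)
```

```bash
python3 -m pendant '[[[2.7,-0.9,0,-0.12],[5.4,-1.9,0,-0.24],[8.1,-2.8,0,-0.36],[10.8,-3.7,0,-0.48],[13.5,-4.6,0,-0.6]]]' -1 20
python3 - <<'E'
from h import *
print(to(wl(-105,-85,110),P[2]+np.pi/2))
E
```

```text
clock: 1.4
eef_pos: [330.6, -403.4, 213.5]
eef_rot: [3.141, 0.0, 1.028]
wrist_force: [-0.8, -0.4, 0.1]
finger_gap: 57.7
(array([27.27,  7.61, 10.35]), -1.181)
```

```bash
python3 -m pendant '[[[2.7,0.8,0.5,-0.12],[5.4,1.5,1,-0.24],[8.1,2.3,1.5,-0.36],[10.8,3.0,2,-0.48],[13.6,3.8,2.5,-0.6]]]'
python3 - <<'E'
from h import *
print(to(wl(-105,-85,110),P[2]+np.pi/2))
E
```

```text
clock: 1.9
eef_pos: [433.9, -307.1, 188.3]
eef_rot: [3.142, 0.0, 1.628]
wrist_force: [0.4, -0.0, 0.7]
finger_gap: 17.5
(array([ 9.18, 10.82,  7.83]), -0.581)
```

```bash
python3 -m pendant '[[[1.8,2.2,1.5,-0.12],[3.7,4.3,3,-0.24],[5.5,6.5,4.7,-0.36],[7.4,8.7,6.3,-0.48],[9.2,10.8,7.8,-0.58]]]'; python3 -m pendant '[[[0,0,0,0],[0,0,0,0]]]';python3 - <<'E'
from h import *
import cv2
s=manip.read_state();print(to(wl(-105,-85,42),P[2]+np.pi/2),loc(s["eef_pos"]),s["finger_gap"])
for n in("side","top"):
    c=cams.camera(n);f=cv2.cvtColor(c["frame"],cv2.COLOR_RGB2BGR)
    q=proj(c,wl(-40,-60,40))[0].astype(int);f=f[max(0,q[1]-60):q[1]+60,q[0]-70:q[0]+70];print(n,q)
    cv2.imwrite(f"pics/{n}1.png",cv2.resize(f,None,fx=4,fy=4,interpolation=cv2.INTER_CUBIC))
    import numpy as np
    print(proj(c,[s["eef_pos"]+[0,0,-8]]))
E
```

```text
clock: 2.4
eef_pos: [537.0, -209.4, 109.7]
eef_rot: [-3.142, -0.0, 2.208]
wrist_force: [0.6, -0.6, -0.6]
finger_gap: 0.4
clock: 2.6
eef_pos: [536.2, -210.4, 110.4]
eef_rot: [-3.141, -0.0, 2.202]
wrist_force: [0.4, -0.3, 0.9]
finger_gap: 0.7
(array([0.05, 0.11, 6.84]), -0.006) [-106.07625529  -85.54246734] 0.7110105461244047
side [289 210]
[[290.94209665 203.25608219]]
top [283 160]
[[305.52419862 168.3495945 ]]
```

View pics/side1.png

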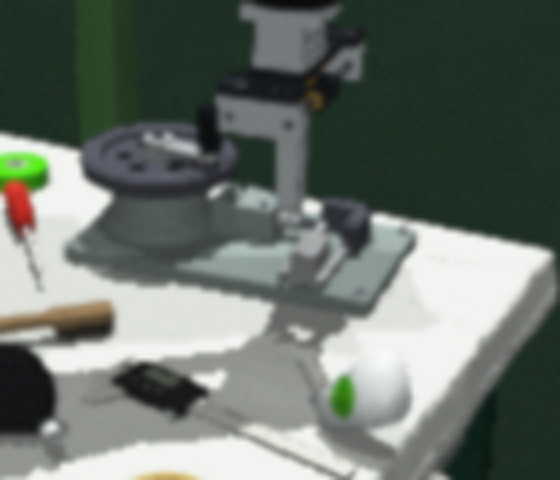

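View pics/top1.png

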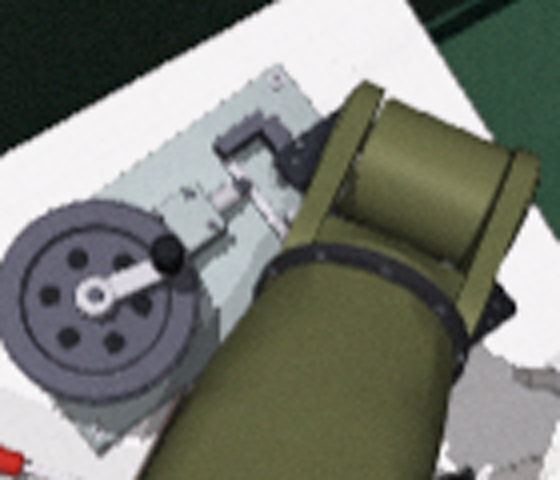

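The side view shows the fingertip at about (291,202), which matches the projected (291,203). Next I'll overlay the modelled slug and press on the side view.

Run:
```python
from h import *
import cv2
c=cams.camera("side");im=cv2.cvtColor(c["frame"],cv2.COLOR_RGB2BGR);im=cv2.resize(im[160:240,230:330],None,fx=7,fy=7,interpolation=cv2.INTER_CUBIC)
def dr(Ls,col,cl=True):
    q=((proj(c,press(P,Ls))-[230,160]+.5)*7).astype(int);cv2.polylines(im,[q.reshape(-1,1,2)],cl,col,1)
dr([[82.5,-150,18],[-82.5,-150,18],[-82.5,150,18],[82.5,150,18]],(0,0,255))
t=np.linspace(0,6.28,60)
dr(np.c_[76*np.cos(t),85+76*np.sin(t),94+0*t],(0,255,0))
dr(np.c_[-11.3+12*np.cos(t),27.3+12*np.sin(t),150+0*t],(0,255,255))
dr([[-74.5,-97,48],[-24.5,-97,48],[-24.5,-73,48],[-74.5,-73,48]],(255,0,255))
cv2.imwrite("pics/sov.png",im)
```

```text
(no output)
```

View pics/sov.png

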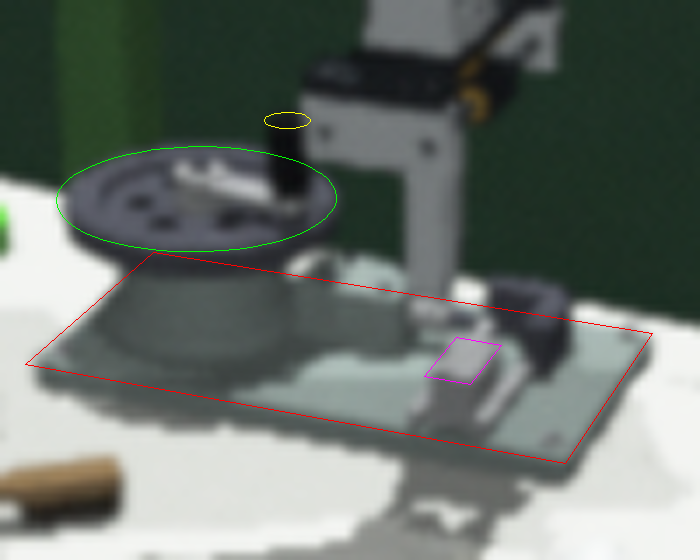

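```bash
python3 -m pendant '[[[0,0.1,2,0],[0,0.1,4,0],[0,0.1,6,0],[0,0.1,6.7,0],[0,0.1,6.8,0]]]' - 40; python3 -m pendant '[[[0,0.5,0,0],[0,1,0,0],[0,1.5,0,0],[0,2,0,0],[0,2.5,0,0]]]';python3 - <<'E'
from h import *
s=manip.read_state();print(loc(s["eef_pos"]),s["eef_pos"],s["wrist_force"])
E
```

```text
clock: 3.25
eef_pos: [536.7, -210.3, 42.4]
eef_rot: [-3.141, -0.0, 2.202]
wrist_force: [0.1, -0.8, 0.7]
finger_gap: 0.3
clock: 3.75
eef_pos: [557.6, -195.0, 42.8]
eef_rot: [-3.141, 0.0, 2.203]
wrist_force: [-3.2, -2.3, 3.9]
finger_gap: 0.3
[-79.74600138 -85.9201091 ] [ 557.55585765 -195.00810728   42.81571042] [-3.20524267 -2.34133248  3.94952317]
```

```bash
for i in 1 2; do python3 -m pendant '[[[0,0.4,0,0],[0,0.8,0,0],[0,1.2,0,0],[0,1.6,0,0],[0,2.0,0,0]]]'; done;python3 - <<'E'
from h import *
s=manip.read_state();print(loc(s["eef_pos"]),s["eef_pos"],s["wrist_force"])
E
```

```text
clock: 4.25
eef_pos: [573.6, -183.1, 42.5]
eef_rot: [-3.142, 0.0, 2.203]
wrist_force: [-3.8, -2.8, 4.4]
finger_gap: 0.5
clock: 4.75
eef_pos: [589.8, -171.2, 42.4]
eef_rot: [3.142, -0.0, 2.203]
wrist_force: [-4.0, -3.2, 3.6]
finger_gap: 0.3
[-39.68821058 -85.99826542] [ 589.79226481 -171.2289827    42.43601319] [-4.02104384 -3.23501693  3.62115179]
```

```bash
python3 -m pendant '[[[0,0.25,0,0],[0,0.5,0,0],[0,0.75,0,0],[0,1.0,0,0],[0,1.2,0,0]]]'; python3 -m pendant '[[[0,0.1,0,0],[0,0.2,0,0],[0,0.3,0,0]]]';python3 - <<'E'
from h import *
s=manip.read_state();print(loc(s["eef_pos"]),s["eef_pos"],s["wrist_force"])
E
```

```text
clock: 5.25
eef_pos: [599.3, -164.2, 42.4]
eef_rot: [3.142, -0.0, 2.203]
wrist_force: [-3.8, -2.6, 3.0]
finger_gap: 0.5
clock: 5.55
eef_pos: [601.7, -162.6, 42.4]
eef_rot: [3.142, -0.0, 2.203]
wrist_force: [-3.3, -2.7, 2.3]
finger_gap: 0.2
[-25.00429705 -86.09875877] [ 601.65186811 -162.57004369   42.42227314] [-3.26602355 -2.66499311  2.30047943]
```

```bash
for i in 1 2 3; do python3 -m pendant '[[[0,0.05,0,0],[0,0.1,0,0]]]' | grep -E "eef_pos|wrist"; done
```

```text
eef_pos: [602.4, -162.0, 42.4]
wrist_force: [-3.4, -1.8, 3.1]
eef_pos: [603.3, -161.4, 42.4]
wrist_force: [-3.2, -2.1, 2.2]
eef_pos: [604.1, -160.8, 42.4]
wrist_force: [-3.9, -1.3, 1.4]
```

```bash
for i in 1 2 3; do python3 -m pendant '[[[0,0.05,0,0],[0,0.1,0,0]]]' | grep -E "eef_pos|wrist"; done
```

```text
eef_pos: [604.6, -160.4, 42.4]
wrist_force: [-7.7, -5.7, 4.2]
eef_pos: [604.7, -160.4, 42.4]
wrist_force: [-13.7, -7.6, 8.3]
eef_pos: [604.7, -160.3, 42.4]
wrist_force: [-20.0, -11.6, 10.7]
```

```bash
python3 -m pendant '[[[0,-0.5,0,0],[0,-1.5,0,0],[0,-2.5,0,0],[0,-2.5,-2,0],[0,-2.5,-5,0]]]'; python3 -m pendant '[[[0,0,-4,0],[0,0,-8,0],[0,0,-9,0]]]' 0.28 15
python3 - <<'E'
from h import *
import cv2
s=manip.read_state();print(loc(s["eef_pos"]),to(wl(-11.3,27.3,185),P[2]+np.pi/2),s["finger_gap"],s["clock"],s["wrist_force"])
E
```

```text
clock: 7.25
eef_pos: [584.9, -173.9, 91.5]
eef_rot: [-3.14, -0.003, 2.202]
wrist_force: [0.1, 0.7, -0.1]
finger_gap: 0.5
clock: 7.55
eef_pos: [587.3, -174.5, 187.3]
eef_rot: [3.138, 0.006, 2.203]
wrist_force: [0.1, 0.3, 0.2]
finger_gap: 21.2
[-43.66467791 -87.12508245] (array([11.46,  3.17,  0.18]), -0.006) 21.20661838077197 7.55 [0.05223196 0.29272267 0.23742788]
```

```bash
python3 -m pendant '[[[3,0.8,0,0],[6,1.6,0,0],[9,2.4,0,0],[11.4,3.2,0.1,0],[11.4,3.2,0.1,0]]]';  python3 - <<'E'
from h import *
import cv2
s=manip.read_state();print(loc(s["eef_pos"]),to(wl(-11.3,27.3,119),P[2]+np.pi/2),s["finger_gap"])
c=cams.camera("side");im=cv2.cvtColor(c["frame"],cv2.COLOR_RGB2BGR);im=cv2.resize(im[140:230,230:330],None,fx=6,fy=6,interpolation=cv2.INTER_CUBIC)
def dr(Ls,col,cl=True):
    q=((proj(c,press(P,Ls))-[230,140]+.5)*6).astype(int);cv2.polylines(im,[q.reshape(-1,1,2)],cl,col,1)
t=np.linspace(0,6.28,60)
dr(np.c_[-11.3+12*np.cos(t),27.3+12*np.sin(t),150+0*t],(0,255,255))
dr([[-10,-97,48],[40,-97,48],[40,-73,48],[-10,-73,48]],(255,0,255))
cv2.imwrite("pics/s2.png",im)
c=cams.camera("top");im=cv2.cvtColor(c["frame"],cv2.COLOR_RGB2BGR);im=cv2.resize(im[90:220,190:340],None,fx=4.5,fy=4.5,interpolation=cv2.INTER_CUBIC)
cv2.imwrite("pics/t2.png",im)
E
```

```text
clock: 8.05
eef_pos: [543.7, -60.9, 180.9]
eef_rot: [-3.141, -0.001, 2.205]
wrist_force: [0.2, -0.5, -0.1]
finger_gap: 58.7
[-11.02193177  30.08431521] (array([-0.28, -0.03,  6.19]), -0.003) 58.672365318056265
```

View pics/s2.png

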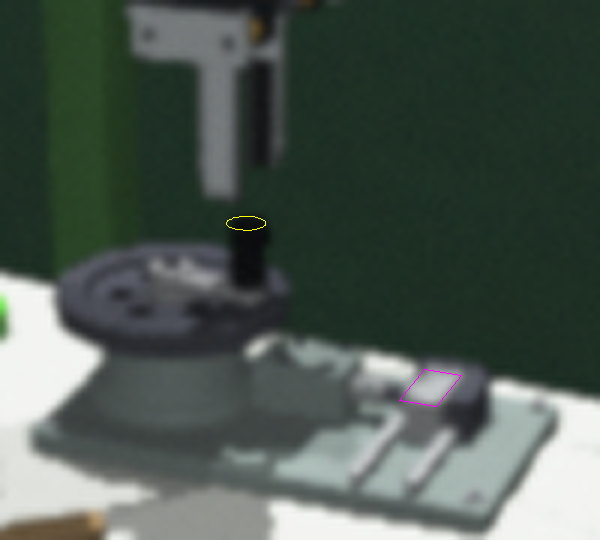

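View pics/t2.png

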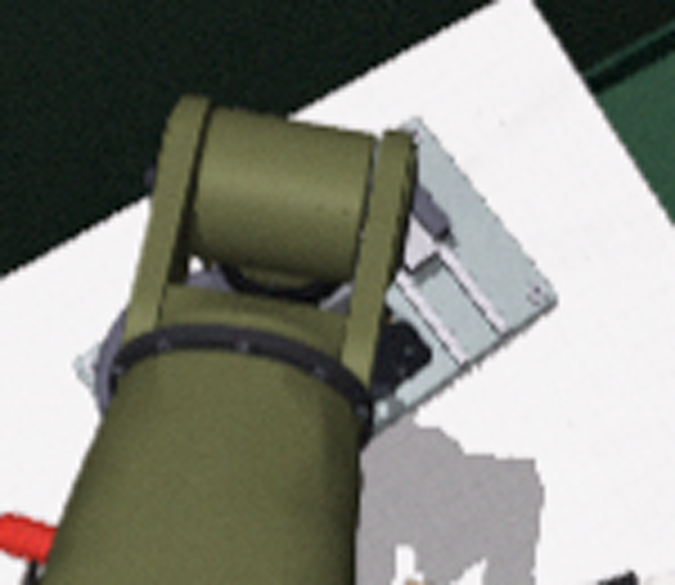

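The slug sits in the modelled home outline, and the grip at about (249,222) matches to within 1 px. Now I'll descend and close on the grip.

```bash
python3 -m pendant '[[[-0.28,0,1.5,0],[-0.28,0,3,0],[-0.28,0,4.5,0],[-0.28,0,6.0,0],[-0.28,0,6.1,0]]]'; python3 -m pendant '[[[0,0,0,0],[0,0,0,0],[0,0,0,0],[0,0,0,0],[0,0,0,0]]]' -1 20
python3 - <<'E'
from h import *
s=manip.read_state();print(loc(s["eef_pos"]),s["finger_gap"],s["wrist_force"],s["moment"])
E
```

```text
clock: 8.65
eef_pos: [545.7, -66.1, 118.4]
eef_rot: [-3.139, -0.002, 2.202]
wrist_force: [0.2, -0.3, -0.5]
finger_gap: 60.1
clock: 9.15
eef_pos: [546.6, -65.1, 120.8]
eef_rot: [3.141, 0.0, 2.203]
wrist_force: [3.5, 3.1, 0.2]
finger_gap: 23.4
[-11.20442359  24.95986997] 23.39740697268758 [3.54337994 3.11362801 0.20411995] [ 0.5664024  -0.78978009  0.06200084]
```

```bash
cat > nx.py <<'E'
# nx.py a_cmd(rad) step n [cx cy]: forces at present, next rows along circle (clockwise), correction cx,cy press mm spread over rows
import sys;from h import *
a,st,n=float(sys.argv[1]),float(sys.argv[2]),int(sys.argv[3]);co=np.array([float(v) for v in sys.argv[4:6]]) if len(sys.argv)>5 else np.zeros(2)
s=manip.read_state();C,S=np.cos(P[2]),np.sin(P[2]);f=s["wrist_force"];F=np.array([C*f[0]+S*f[1],-S*f[0]+C*f[1]])
er=np.array([np.cos(a),np.sin(a)]);et=np.array([np.sin(a),-np.cos(a)])
l=loc(s["eef_pos"]);print("t",s["clock"],"gap",round(s["finger_gap"],1),"loc",l.round(1),"z",s["eef_pos"][2].round(1),"Frad(out+)",(F@er).round(1),"Ftan(drag+)",(-F@et).round(1),"fz",f[2].round(1),"mz",s["moment"][2].round(2))
psi=s["eef_rot"][2]-P[2]
r=[]
for i in range(1,n+1):
    b=a-st*i;d=58*np.array([np.cos(b)-np.cos(a),np.sin(b)-np.sin(a)])+co*i/n
    # tool x in press frame=(cos psi,sin psi), tool y=(sin psi,-cos psi)
    r.append([round(float(d@[np.cos(psi),np.sin(psi)])/10,2),round(float(d@[np.sin(psi),-np.cos(psi)])/10,2),0,0])
print("a_end",round(a-st*n,4));print(str([r]).replace(" ",""))
E
python3 nx.py -1.765 0.06 5
```

```text
t 9.15 gap 23.4 loc [-11.2  25. ] z 120.8 Frad(out+) -1.3 Ftan(drag+) 4.5 fz 0.2 mz 0.06
a_end -2.065
[[[0.08,-0.34,0,0],[0.17,-0.67,0,0],[0.29,-1.0,0,0],[0.42,-1.32,0,0],[0.58,-1.63,0,0]]]
```

```bash
python3 -m pendant '[[[0.08,-0.34,0,0],[0.17,-0.67,0,0],[0.29,-1.0,0,0],[0.42,-1.32,0,0],[0.58,-1.63,0,0]]]' >/dev/null; python3 nx.py -2.065 0.08 5
```

```text
t 9.65 gap 23.4 loc [-27.6  31.2] z 120.8 Frad(out+) -4.9 Ftan(drag+) 3.7 fz 2.1 mz -0.0
a_end -2.465
[[[0.23,-0.4,0,0],[0.5,-0.78,0,0],[0.79,-1.14,0,0],[1.12,-1.47,0,0],[1.46,-1.78,0,0]]]
```

```bash
python3 -m pendant '[[[0.23,-0.4,0,0],[0.5,-0.78,0,0],[0.79,-1.14,0,0],[1.12,-1.47,0,0],[1.46,-1.78,0,0]]]' >/dev/null; python3 nx.py -2.465 0.06 5
```

```text
t 10.15 gap 23.5 loc [-44.8  46.2] z 120.7 Frad(out+) -12.2 Ftan(drag+) 5.2 fz -0.3 mz -0.01
a_end -2.765
[[[0.28,-0.21,0,0],[0.57,-0.41,0,0],[0.87,-0.58,0,0],[1.18,-0.74,0,0],[1.49,-0.88,0,0]]]
```

```bash
python3 nx.py -2.465 0.06 5 2 0
```

```text
t 10.15 gap 23.5 loc [-44.8  46.2] z 120.7 Frad(out+) -12.2 Ftan(drag+) 5.2 fz -0.3 mz -0.01
a_end -2.765
[[[0.28,-0.17,0,0],[0.57,-0.33,0,0],[0.87,-0.46,0,0],[1.18,-0.58,0,0],[1.49,-0.68,0,0]]]
```

```bash
python3 -m pendant '[[[0.28,-0.17,0,0],[0.57,-0.33,0,0],[0.87,-0.46,0,0],[1.18,-0.58,0,0],[1.49,-0.68,0,0]]]' >/dev/null; python3 nx.py -2.765 0.06 5 1 0
```

```text
t 10.65 gap 23.8 loc [-52.4  60.3] z 120.8 Frad(out+) 1.7 Ftan(drag+) 4.5 fz 2.8 mz -0.02
a_end -3.065
[[[0.33,-0.1,0,0],[0.66,-0.18,0,0],[1.0,-0.24,0,0],[1.34,-0.28,0,0],[1.69,-0.3,0,0]]]
```

```bash
python3 nx.py -2.765 0.07 5 0.3 0|tail -2
```

```text
a_end -3.115
[[[0.38,-0.13,0,0],[0.77,-0.24,0,0],[1.17,-0.31,0,0],[1.57,-0.36,0,0],[1.98,-0.39,0,0]]]
```

```bash
python3 -m pendant '[[[0.38,-0.13,0,0],[0.77,-0.24,0,0],[1.17,-0.31,0,0],[1.57,-0.36,0,0],[1.98,-0.39,0,0]]]' >/dev/null; python3 nx.py -3.115 0.08 5
```

```text
t 11.15 gap 23.7 loc [-56.4  80.4] z 120.7 Frad(out+) 2.4 Ftan(drag+) 4.7 fz 5.5 mz 0.02
a_end -3.515
[[[0.46,0.0,0,0],[0.93,0.04,0,0],[1.38,0.12,0,0],[1.83,0.24,0,0],[2.27,0.39,0,0]]]
```

```bash
python3 -m pendant '[[[0.46,0.0,0,0],[0.93,0.04,0,0],[1.38,0.12,0,0],[1.83,0.24,0,0],[2.27,0.39,0,0]]]' >/dev/null; python3 nx.py -3.515 0.08 5
```

```text
t 11.65 gap 23.5 loc [-52.3 103.2] z 120.7 Frad(out+) -0.1 Ftan(drag+) 3.7 fz 6.3 mz 0.01
a_end -3.915
[[[0.43,0.18,0,0],[0.84,0.4,0,0],[1.23,0.65,0,0],[1.6,0.93,0,0],[1.94,1.24,0,0]]]
```

```bash
python3 -m pendant '[[[0.43,0.18,0,0],[0.84,0.4,0,0],[1.23,0.65,0,0],[1.6,0.93,0,0],[1.94,1.24,0,0]]]' >/dev/null; python3 nx.py -3.915 0.08 5
```

```text
t 12.15 gap 23.4 loc [-39.7 122.5] z 120.7 Frad(out+) -1.7 Ftan(drag+) 3.8 fz 5.5 mz -0.02
a_end -4.315
[[[0.32,0.34,0,0],[0.61,0.7,0,0],[0.88,1.08,0,0],[1.11,1.48,0,0],[1.31,1.9,0,0]]]
```

```bash
python3 -m pendant '[[[0.32,0.34,0,0],[0.61,0.7,0,0],[0.88,1.08,0,0],[1.11,1.48,0,0],[1.31,1.9,0,0]]]' >/dev/null; python3 nx.py -4.315 0.08 5
```

```text
t 12.65 gap 23.3 loc [-20.6 135.4] z 120.7 Frad(out+) -4.0 Ftan(drag+) 4.2 fz 5.8 mz -0.01
a_end -4.715
[[[0.16,0.43,0,0],[0.29,0.88,0,0],[0.39,1.33,0,0],[0.44,1.79,0,0],[0.46,2.26,0,0]]]
```

```bash
python3 -m pendant '[[[0.15,0.43,0,0],[0.27,0.88,0,0],[0.36,1.33,0,0],[0.40,1.79,0,0],[0.41,2.26,0,0]]]' >/dev/null; python3 nx.py -4.715 0.08 5
```

```text
t 13.15 gap 23.7 loc [  1.8 139.7] z 120.6 Frad(out+) -1.1 Ftan(drag+) 3.8 fz 8.6 mz 0.03
a_end -5.115
[[[-0.02,0.46,0,0],[-0.07,0.92,0,0],[-0.16,1.38,0,0],[-0.29,1.83,0,0],[-0.45,2.26,0,0]]]
```

```bash
python3 -m pendant '[[[-0.02,0.46,-0.01,0],[-0.07,0.92,-0.02,0],[-0.16,1.38,-0.03,0],[-0.29,1.83,-0.04,0],[-0.45,2.26,-0.05,0]]]' >/dev/null; python3 nx.py -5.115 0.08 5
```

```text
t 13.65 gap 23.5 loc [ 24.1 135.2] z 120.7 Frad(out+) -3.2 Ftan(drag+) 3.5 fz 4.3 mz 0.01
a_end -5.515
[[[-0.2,0.42,0,0],[-0.43,0.82,0,0],[-0.69,1.21,0,0],[-0.98,1.57,0,0],[-1.3,1.91,0,0]]]
```

```bash
python3 -m pendant '[[[-0.2,0.42,0,0],[-0.43,0.82,0,0],[-0.69,1.21,0,0],[-0.98,1.57,0,0],[-1.3,1.91,0,0]]]' >/dev/null; python3 nx.py -5.515 0.08 5
```

```text
t 14.15 gap 23.7 loc [ 43.1 122.3] z 120.7 Frad(out+) -2.6 Ftan(drag+) 3.9 fz 7.0 mz -0.06
a_end -5.915
[[[-0.34,0.31,0,0],[-0.71,0.59,0,0],[-1.1,0.84,0,0],[-1.51,1.06,0,0],[-1.94,1.25,0,0]]]
```

```bash
python3 -m pendant '[[[-0.34,0.31,-0.01,0],[-0.71,0.59,-0.02,0],[-1.1,0.84,-0.03,0],[-1.51,1.06,-0.03,0],[-1.94,1.25,-0.03,0]]]' >/dev/null; python3 nx.py -5.915 0.08 5
```

```text
t 14.65 gap 23.4 loc [ 55.8 102.3] z 120.8 Frad(out+) -3.9 Ftan(drag+) 4.3 fz 2.4 mz 0.01
a_end -6.315
[[[-0.44,0.15,0,0],[-0.89,0.27,0,0],[-1.34,0.35,0,0],[-1.81,0.39,0,0],[-2.27,0.4,0,0]]]
```

```bash
python3 -m pendant '[[[-0.44,0.14,0,0],[-0.89,0.25,0,0],[-1.34,0.33,0,0],[-1.81,0.37,0,0],[-2.27,0.37,0,0]]]' >/dev/null; python3 nx.py -6.315 0.08 5
```

```text
t 15.15 gap 23.4 loc [59.6 79.7] z 120.8 Frad(out+) -4.0 Ftan(drag+) 5.4 fz 2.2 mz 0.01
a_end -6.715
[[[-0.46,-0.03,0,0],[-0.92,-0.1,0,0],[-1.37,-0.2,0,0],[-1.82,-0.34,0,0],[-2.25,-0.52,0,0]]]
```

```bash
python3 -m pendant '[[[-0.46,-0.04,0,0],[-0.92,-0.12,0,0],[-1.37,-0.23,0,0],[-1.82,-0.37,0,0],[-2.25,-0.55,0,0]]]' >/dev/null; python3 nx.py -6.715 0.07 5
```

```text
t 15.65 gap 23.8 loc [54.1 56.8] z 120.9 Frad(out+) -0.4 Ftan(drag+) 4.7 fz -3.0 mz 0.02
a_end -7.065
[[[-0.36,-0.18,0,0],[-0.71,-0.39,0,0],[-1.05,-0.62,0,0],[-1.37,-0.87,0,0],[-1.67,-1.14,0,0]]]
```

```bash
python3 -m pendant '[[[-0.36,-0.18,0,0],[-0.71,-0.39,0,0],[-1.05,-0.62,0,0],[-1.37,-0.87,0,0],[-1.67,-1.14,0,0]]]' >/dev/null; python3 nx.py -7.065 0.02 5
```

```text
t 16.15 gap 23.7 loc [42.4 40.3] z 121.0 Frad(out+) -4.4 Ftan(drag+) 3.8 fz -6.2 mz 0.04
a_end -7.165
[[[-0.08,-0.08,0,0],[-0.16,-0.17,0,0],[-0.24,-0.25,0,0],[-0.32,-0.34,0,0],[-0.39,-0.43,0,0]]]
```

```bash
python3 -m pendant '[[[-0.08,-0.08,0.01,0],[-0.16,-0.17,0.02,0],[-0.24,-0.25,0.03,0],[-0.32,-0.34,0.04,0],[-0.39,-0.44,0.04,0]]]' >/dev/null; python3 nx.py -7.165 0.014 5
```

```text
t 16.65 gap 23.7 loc [38.2 36.5] z 120.9 Frad(out+) -3.4 Ftan(drag+) 3.8 fz -3.6 mz -0.02
a_end -7.235
[[[-0.05,-0.06,0,0],[-0.1,-0.13,0,0],[-0.15,-0.19,0,0],[-0.2,-0.26,0,0],[-0.25,-0.32,0,0]]]
```

```bash
python3 -m pendant '[[[-0.05,-0.06,0,0],[-0.1,-0.13,0,0],[-0.15,-0.19,0,0],[-0.2,-0.26,0,0],[-0.25,-0.32,0,0]]]' >/dev/null; python3 nx.py -7.235 0.012 5
```

```text
t 17.15 gap 23.6 loc [35.1 34.1] z 120.9 Frad(out+) -5.3 Ftan(drag+) 4.0 fz -3.5 mz 0.02
a_end -7.295
[[[-0.04,-0.06,0,0],[-0.08,-0.11,0,0],[-0.12,-0.17,0,0],[-0.16,-0.23,0,0],[-0.19,-0.29,0,0]]]
```

```bash
python3 -m pendant '[[[-0.03,-0.07,0,0],[-0.06,-0.13,0,0],[-0.1,-0.19,0,0],[-0.13,-0.25,0,0],[-0.16,-0.31,0,0]]]' >/dev/null; python3 nx.py -7.295 0.012 5
```

```text
t 17.65 gap 23.5 loc [32.1 32.3] z 121.0 Frad(out+) -2.7 Ftan(drag+) 3.7 fz -4.3 mz -0.07
a_end -7.355
[[[-0.04,-0.06,0,0],[-0.07,-0.12,0,0],[-0.11,-0.18,0,0],[-0.14,-0.24,0,0],[-0.18,-0.3,0,0]]]
```

```bash
python3 -m pendant '[[[-0.04,-0.06,0,0],[-0.07,-0.12,0,0],[-0.1,-0.18,0,0],[-0.13,-0.24,0,0],[-0.17,-0.3,0,0]]]' >/dev/null; python3 nx.py -7.355 0.012 5
```

```text
t 18.15 gap 23.8 loc [29.1 30.5] z 121.0 Frad(out+) -0.6 Ftan(drag+) 3.9 fz -4.7 mz -0.02
a_end -7.415
[[[-0.03,-0.06,0,0],[-0.07,-0.12,0,0],[-0.1,-0.18,0,0],[-0.13,-0.25,0,0],[-0.16,-0.31,0,0]]]
```

```bash
python3 -m pendant '[[[-0.03,-0.06,0,0],[-0.07,-0.12,0,0],[-0.1,-0.18,0,0],[-0.13,-0.25,0,0],[-0.16,-0.31,0,0]]]' >/dev/null; python3 nx.py -7.415 0.012 5
```

```text
t 18.65 gap 23.4 loc [25.9 29. ] z 120.9 Frad(out+) 0.7 Ftan(drag+) 4.3 fz -3.6 mz 0.0
a_end -7.475
[[[-0.03,-0.06,0,0],[-0.06,-0.13,0,0],[-0.09,-0.19,0,0],[-0.11,-0.25,0,0],[-0.14,-0.32,0,0]]]
```

```bash
python3 -m pendant '[[[-0.03,-0.06,0,0],[-0.06,-0.13,0,0],[-0.09,-0.19,0,0],[-0.11,-0.25,0,0],[-0.14,-0.32,0,0]]]' >/dev/null; python3 nx.py -7.475 0.012 5
```

```text
t 19.15 gap 23.2 loc [23.2 27.8] z 121.0 Frad(out+) 1.9 Ftan(drag+) 9.6 fz -5.6 mz 0.01
a_end -7.535
[[[-0.03,-0.06,0,0],[-0.05,-0.13,0,0],[-0.07,-0.19,0,0],[-0.1,-0.26,0,0],[-0.12,-0.33,0,0]]]
```

```bash
python3 -m pendant '[[[-0.02,-0.04,0,0],[-0.03,-0.08,0,0]]]' >/dev/null; python3 nx.py -7.49 0.01 2
```

```text
t 19.35 gap 23.7 loc [22.8 27.7] z 121.0 Frad(out+) 1.1 Ftan(drag+) 11.5 fz -6.5 mz 0.01
a_end -7.51
[[[-0.02,-0.05,0,0],[-0.04,-0.11,0,0]]]
```

```bash
python3 -m pendant '[[[-0.02,-0.05,0,0],[-0.04,-0.11,0,0]]]' >/dev/null; python3 nx.py -7.51 0.01 2;python3 -m pendant '[[[0,0,0,0],[0,0,0,0]]]' >/dev/null; python3 nx.py -7.51 0.01 2
```

```text
t 19.55 gap 23.7 loc [22.  27.4] z 121.0 Frad(out+) 1.7 Ftan(drag+) 15.1 fz -6.2 mz 0.01
a_end -7.53
[[[-0.02,-0.05,0,0],[-0.04,-0.11,0,0]]]
t 19.75 gap 23.5 loc [22.1 27.4] z 121.0 Frad(out+) 2.4 Ftan(drag+) 14.6 fz -6.2 mz 0.0
a_end -7.53
[[[-0.02,-0.05,0,0],[-0.04,-0.11,0,0]]]
```

The drag force rises about 4 N/mm and holds at 15 N, after about 5.7 rad of turning. That falls inside the window where the dead stop must be. I'll relax the spring a little, release and lift away.

```bash
python3 -m pendant '[[[0.03,0.1,0,0],[0.06,0.2,0,0]]]' >/dev/null; python3 nx.py -7.5 0.01 1|head -1; python3 -m pendant '[[[0,0,0,0],[0,0,0,0],[0,0,0,0],[0,0,0,0],[0,0,0,0]]]' 0.2;python3 -m pendant '[[[0,0,-1,0],[0,0,-2.5,0],[0,0,-4.5,0],[0,0,-6.5,0],[0,0,-9,0]]]'; python3 nx.py -7.5 0.01 1|head -1
```

```text
t 19.95 gap 23.7 loc [23.6 28. ] z 120.9 Frad(out+) 0.1 Ftan(drag+) 7.7 fz -3.7 mz -0.07
clock: 20.45
eef_pos: [572.3, -43.0, 120.9]
eef_rot: [-3.141, 0.0, 2.203]
wrist_force: [-0.1, -0.8, 0.7]
finger_gap: 55.4
clock: 20.95
eef_pos: [572.1, -42.7, 212.0]
eef_rot: [-3.141, -0.0, 2.203]
wrist_force: [-1.0, 0.5, -0.5]
finger_gap: 56.6
t 20.95 gap 56.6 loc [22.6 27.8] z 212.0 Frad(out+) -1.1 Ftan(drag+) -0.2 fz -0.5 mz -0.04
```

```bash
for i in 1; do python3 -m pendant '[[[-3,-3,0,0],[-7,-7,0,0],[-11,-11,0,0],[-15,-15,0,0],[-18,-18,0,0]]]' >/dev/null; done; python3 -m pendant '[[[-2,0,0,0],[-5,0,0,0],[-8,0,0,0],[-10,0,0,0],[-10,0,0,0]]]'
python3 - <<'E'
from h import *
import cv2
s=manip.read_state();print(s["joints"].round(2),s["wrist_force"].round(1))
for n,(x,y) in(("side",(230,140)),("top",(190,90))):
    c=cams.camera(n);im=cv2.cvtColor(c["frame"],cv2.COLOR_RGB2BGR);cv2.imwrite(f"pics/{n}3f.png",im);im=cv2.resize(im[y:y+120,x:x+150],None,fx=5,fy=5,interpolation=cv2.INTER_CUBIC)
    q=((proj(c,press(P,[[-10,-97,48],[40,-97,48],[40,-73,48],[-10,-73,48]]))-[x,y]+.5)*5).astype(int);cv2.polylines(im,[q.reshape(-1,1,2)],True,(255,0,255),1)
    cv2.imwrite(f"pics/{n}3.png",im)
E
```

```text
clock: 21.95
eef_pos: [594.7, -364.5, 210.5]
eef_rot: [-3.141, -0.0, 2.202]
wrist_force: [1.9, 1.1, -0.4]
finger_gap: 56.5
[-0.6   0.65  1.03 -0.    1.47 -1.23] [ 1.9  1.1 -0.4]
```

View pics/top3.png

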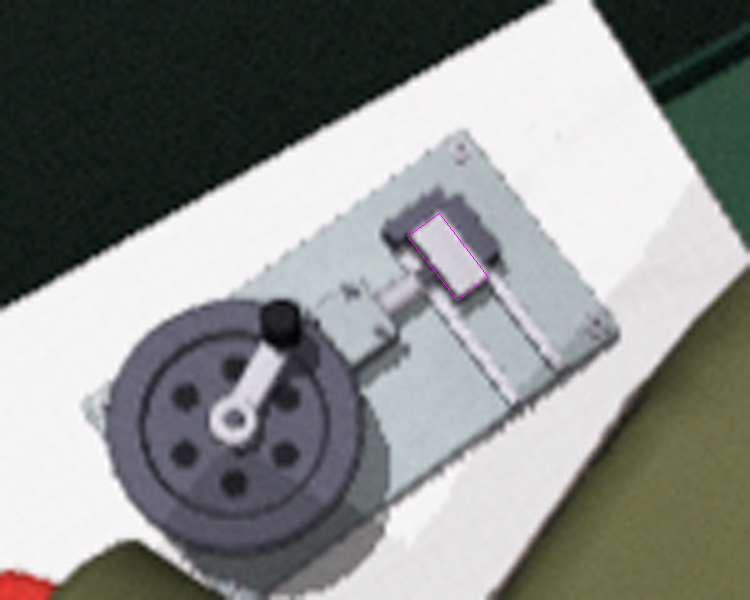

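View pics/side3f.png

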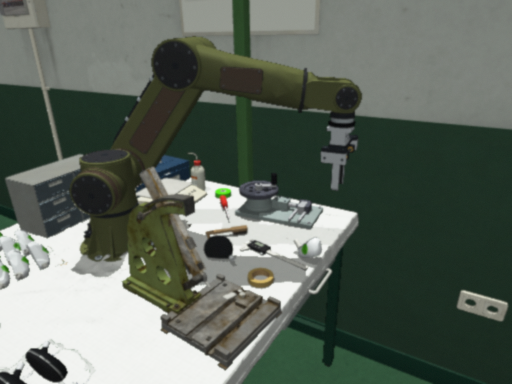

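View pics/top3f.png

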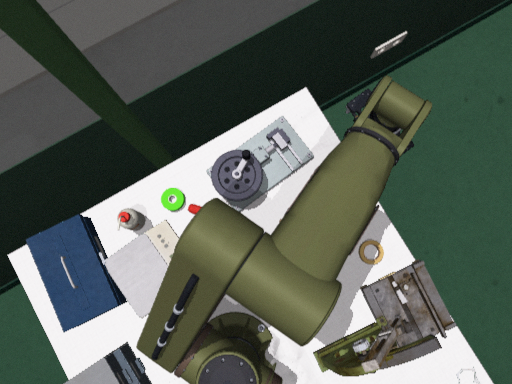

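The slug's top fills the home outline at about (448,257) in the crop, and the ram touches it. The grip stands at (282,322), and the bystanders I can see haven't moved.

```bash
python3 -c "
from cell import manip
s=manip.read_state();print(s['wrist_force'],s['clock']);print(manip.sign_off())"
```

```text
[ 0.07864746  1.02479755 -0.76139564] 22.05
the job is handed in; nothing more can be done
None
```

The slug is against its end stop, the flywheel is turned clockwise to its dead stop, and the job was handed in at 22 s with the gripper open and well clear.

- **Slug:** I pushed it with closed fingers until the force rose from about 4 N to about 23 N with no further travel. The last top picture shows it filling the modelled home outline with the punch against its side.
- **Flywheel:** I carried the grip round about 5.7 rad with a steady 4 to 5 N drag. Then the force climbed linearly to 15 N and held, which is about 0.054 rad of spring wind-up. The remaining 0.56 rad fits the stated start offset of 0.15 to 0.70 rad. I backed off about 2 mm before letting go.
- **Sideways force:** The highest force across the grip was about 12 N, early in the turn. I removed it by correcting the path.
- **Last checks:** The wrist force was about 1 N, essentially zero. The bystanders I could see were where they started, but the arm hid some of them from the top camera, and I checked them by eye only. I did not read the ram stroke or the spring winding directly.

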